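# Pull the fluid nozzle for washing and latch the spares tray

### The arm

A 7-joint arm with a two-finger parallel gripper is mounted at the origin on the work surface. World frame = base frame: x ahead of the robot, y to its left, z up, the work surface at z = 0. Lengths are in m, angles in rad, forces in N, time in s.
With the tool pointing down it reaches from about 0.4 to 0.925 m from the base axis. Payload 4.1 kg.
Tool frame: the origin (TCP) lies at the very end of the fingers, on their centre line; the grasp point (between the pads) lies 19 mm behind it; z points along the fingers, y is the line along which they close (so a half turn about z gives the same grasp; the last joint's range is limited). The gripper opens to 85 mm and grips with 20 to 120 N. Pads are 22 mm wide; open, the fingers measure 114 mm over their backs; the gripper's body (76 mm by 85 mm) begins 54 mm behind the grasp point. The pads swing forward as they close: fully open they stand 13 mm farther back than shut.
Start: joints at [-1.384, 0.398, 0.045, 1.537, -0.019, 1.207, -0.051], TCP at [0.183, 0.624, 0.231] pointing down, gripper open.
Joint ranges: [-2.82, 2.82], [-0.49, 2.23], [-1.37, 1.46], [0, 2.46], [-1.36, 4.5], [0.23, 2], [-2.94, 2.94]. Speed limits (rad/s): [2.57, 2.57, 3.14, 3.14, 3.14, 3.14, 3.14].

### API

Orientations are given as a 3x3 rotation matrix whose columns are the frame's x, y, z axes.
In Python, from rig import bot gives the robot as it stands.
- The arm moves only by the tool apply_moves, never from a script. Its argument "motion" is text: rows parted by semicolons, each of 5 numbers parted by spaces: the shift along the tool's x, y, z in cm, then the turn about the tool's z in units of 5 degrees (1.0 is 5 degrees), then the finger opening in cm, from 0 to 8.54. In form: dx dy dz turn gripper; .... A call has 1 to 20 rows; each row is the pose to reach, as a shift and turn from the pose commanded when the call began, along the tool's axes at that moment; what a row does not reach only later rows make up. A row lasts 1/12 s, in which the tool goes at most 41.7 mm and 7.16 degrees, less where a joint would pass 70% of its speed; a pose out of reach is approached as far as the arm can. A call with a gripper value outside its range is refused whole. The fingers move at their own pace and stop on an object; "squeeze" is the grip in N (left out, the last holds). Time passes only in rows, so rows that repeat a pose let the fingers close. It gives the time, the measured TCP pose, the force, the opening and the grip force at its end, in the units of the state.
- bot.get_obs(): the state, without advancing time (a new reading comes with each control period).
- bot.capture(name): name is "scene" or "top" or "wrist"; returns the picture (420x560x3 uint8, red, green, blue); there is no depth.
- bot.camera_params(name): a dict with "camera_matrix" (3x3 intrinsics, pixels), "rvec" (rotation vector, rad) and "tvec" (3), from world to camera coordinates, as OpenCV has them. Camera axes: x right, y down, z forward; pixel columns grow to the right and rows downward; lengths in m; the calibration is good to about 2 mm. A picture is of the moment at which its call begins: read the wrist's pose just before it. camera_params takes no time and is no camera call; for the wrist camera it gives the pose at the moment of the call.
- bot.finish_job(): hands the job in; it is judged then, once.
The state is a dict: "time_s": time; "joint_pos": joint angles; "qvel": joint speeds; "tau": joint torques, N m; "eef_pos": TCP position; "tcp_rot": TCP orientation; "force": force on the tool from outside, world axes, zero at the start; "torque": the same for the moment, N m; "grip_width": opening from 0.0 (shut) to 1.0 (fully open); "grasp_force": force on a finger pad.
Only numpy, scipy, OpenCV 4.12 (cv2) and the standard library are available. Lean on these libraries where they do the work, as an engineer would, in place of code of your own. Each camera call takes 0.05 s, during which the arm holds its last target. There are 200 camera calls.

### The job

Pick the pointed spray-gun nozzle out of the black pocket tray, leaving the other gun parts in their pockets, and set it down gently - no dropping - in the shallow steel wash dish, standing on its round foot with the point up. Then swing the tray's keeper bar shut over the parts that are left until it clicks fully home in its latch. Do not knock over or shove the things around the tray and dish.

Things in the scene. Friction and masses are not known exactly. Their poses are not given: they have to be found in the camera images.
- tray: Black pocket tray fixed to the table, 60 mm (its x) by 228 mm (its y), 14 mm high, origin under its centre. Four square pockets 30 mm wide and 10 mm deep (floor 4 mm above the table) in one row along its y, at y = -60, -20, +20 and +60 mm. At y = +100 mm a hinge post, 47 mm high, carries the keeper bar; at y = -100 mm stands the latch post.
- tray_latch (a point): Centre of the seat on the latch post where the shut bar comes to lie, 48 mm above the table. The aluminium post, 40 x 22 mm, reaches from x = -26 to +14 mm in the tray frame, 45 mm high, with a stop lip to 60 mm height on its +x side and a sprung steel detent ball on its -x side.
- bar (a joint): Angle of the keeper bar in rad about its vertical hinge: 0 = shut, lying over the row of pockets and home in the latch; it grows as the bar swings open towards the tray's -x side, to 2.0. It stays where left. From 0.13 rad it rides over the sprung detent ball (about 5 N at the knob), dropping home near 0.02 behind it. In the tray's frame the bar points from the hinge along (-sin q, -cos q).
- bar_hinge (a point): Point on the keeper bar's hinge axis, at the bar's underside, 48 mm above the table. The aluminium bar is 14 mm wide, 8 mm thick and 212 mm long from here.
- bar_knob (a point): Top centre of the bar's upright round steel knob, 14 mm diameter, standing 32 mm above the bar (from 56 to 88 mm above the table), 165 mm from the hinge.
- nozzle: The pointed fluid nozzle, brass, to be moved; 38 mm tall, stands in a pocket. Origin at the centre of its foot's underside, z up to the point. Round foot 26 mm diameter and 10 mm high, above it a round body 16 mm diameter up to 26 mm, then a cone to a 5 mm tip at 38 mm. About 50 g.
- air_cap: Brass air cap in another pocket, stays there: foot 26 mm, round body 24 mm up to 22 mm, two upright horns to 36 mm. Origin at the centre of its underside.
- adapter: Brass cup adapter in another pocket, stays there: foot 26 mm, plain flat-topped cylinder 20 mm diameter to 36 mm height. Origin at the centre of its underside.
- plug: Brass plug in another pocket, stays there: foot 26 mm, thin neck, flat six-sided head 25 mm wide to 35 mm height. Origin at the centre of its underside.
- dish: Shallow open steel wash dish, loose on the table, 130 mm (its x) by 110 mm (its y) outside, 20 mm high, walls and floor 3 mm thick. Origin at the centre of its underside.
- dish_in (a point): Centre of the wash dish's inner floor, axes as the dish.
- cup: White plastic mixing cup, 60 mm across, 70 mm high, standing near the dish; leave it alone. Origin at the centre of its underside.
- tin: Small closed steel tin, 72 mm across, 55 mm high, beyond the dish; leave it alone. Origin at the centre of its underside.
- block: Dark sanding block, 65 x 120 x 27 mm, lying beyond the tray; leave it alone. Origin at the centre of its underside.
Mind the look-alikes: they are no part of the job. What is shaped like the nozzle but turquoise is not meant. Of the things shaped like the dish, the steel one is meant.

How it is judged:
By the outcome, as a careful person would: the job done as asked, in the order asked, and still so for the second after the job is handed in, with the robot touching nothing.
It also fails if it takes over 58 s, if anything falls off the work surface, if the arm or the gripper's body presses on something with over 40 N, if the wrist force passes 120 N, or if a joint passes its speed limit or range.

## Working session

There is one attempt and no reset: what is moved stays moved. The work goes in short steps, Python scripts to look and compute and a tool call to move; the robot and the scene stay as the last step left them, time stands still between calls to the robot, and variables do not carry over. Pictures are saved under pics/ and viewed, at most 10 in all, crops included, and the job is handed in when it is done.

Besides the shell and the picture viewer there is one more tool, called after "Call:" in YAML: its name, and indented under it one key for each argument. apply_moves: Moves the arm, as the interface text tells. Its arguments: {"type":"object","properties":{"motion":{"type":"string"},"squeeze":{"type":"number"}},"required":["motion"]}

```bash
mkdir -p pics; cat > h.py <<'E'
import numpy as np,cv2
from rig import bot
def snap(c,n):
    p=bot.camera_params(c); im=bot.capture(c)[:,:,::-1].copy(); cv2.imwrite(f'pics/{n}.png',im); np.savez(f'pics/{n}.npz',K=p['camera_matrix'],r=p['rvec'],t=p['tvec']); return im
def ray(n,uv,z):
    d=np.load(f'pics/{n}.npz');R=cv2.Rodrigues(d['r'])[0];c=-R.T@d['t'].ravel()
    v=R.T@np.linalg.inv(d['K'])@np.array([uv[0],uv[1],1.]);return c+v*(z-c[2])/v[2]
def proj(n,P):
    d=np.load(f'pics/{n}.npz');return cv2.projectPoints(np.array(P,float).reshape(-1,1,3),d['r'],d['t'],d['K'],None)[0].reshape(-1,2)
E
python3 - <<'E'
from h import *
o=bot.get_obs();print(o['time_s'],o['eef_pos'],o['tcp_rot'].round(3) if hasattr(o['tcp_rot'],'round') else o['tcp_rot'],o['grip_width'])
a=snap('top','top0');b=snap('scene','sc0')
cv2.imwrite('pics/both.png',np.vstack([a,b])[:, :] if 0 else cv2.resize(np.hstack([a,b]),(800,300)))
for n in('top0','sc0'):
    d=np.load(f'pics/{n}.npz');R=cv2.Rodrigues(d['r'])[0];print(n,-R.T@d['t'].ravel(),R[2])
E
```

```text
0.0 [0.18304383 0.62302467 0.23025767] [[-0.959  0.282 -0.   ]
 [ 0.282  0.959 -0.002]
 [-0.    -0.002 -1.   ]] 1.0006817469453861
top0 [ 0.51411105 -0.00614788  0.86173019] [ 0.11876644  0.03744825 -0.99221578]
sc0 [ 1.09594081 -0.27753955  0.76316472] [-0.53760763  0.32535654 -0.77789534]
```

View pics/top0.png

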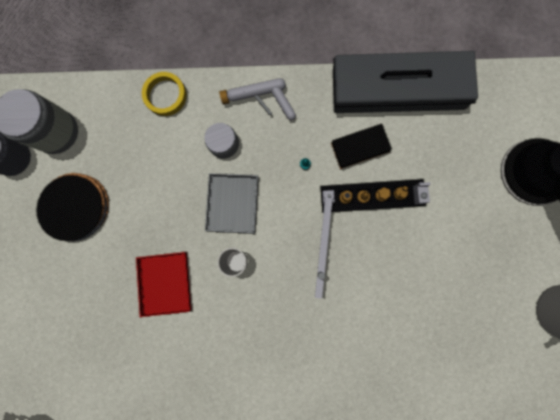

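View pics/sc0.png

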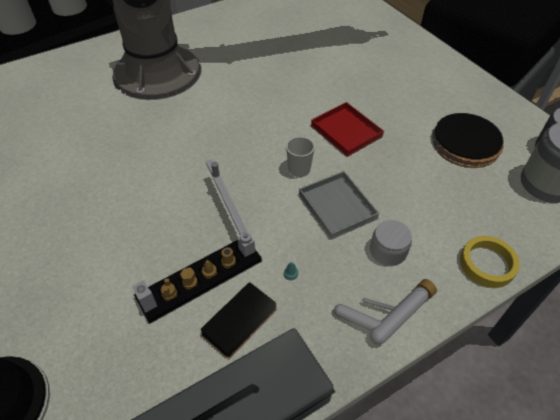

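The top view shows the tray at (375,195), the bar open with its knob at (322,275), the steel dish at (233,204) and the red dish at (164,284). The turquoise look-alike is at (305,164), outside the tray. In the scene view the parts are at (168,289), (189,278), (209,268) and (228,257), and (209,268) looks pointed. I'll check that in a crop.

```bash
python3 - <<'E'
from h import *
a=cv2.imread('pics/top0.png');b=cv2.imread('pics/sc0.png')
A=cv2.resize(a[165:305,300:440],(600,600)[:2],interpolation=cv2.INTER_CUBIC)
B=cv2.resize(b[225:325,130:270],(800,571),interpolation=cv2.INTER_CUBIC)
cv2.imwrite('pics/cA.png',A);cv2.imwrite('pics/cB.png',B)
E
```

```text
(no output)
```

View pics/cA.png

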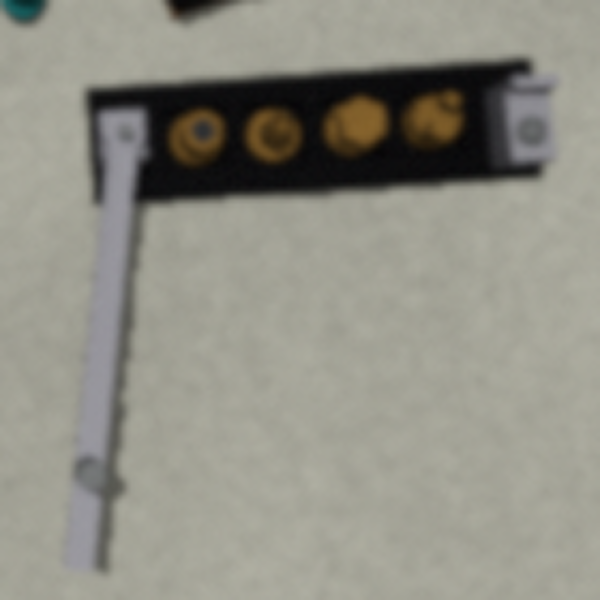

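View pics/cB.png

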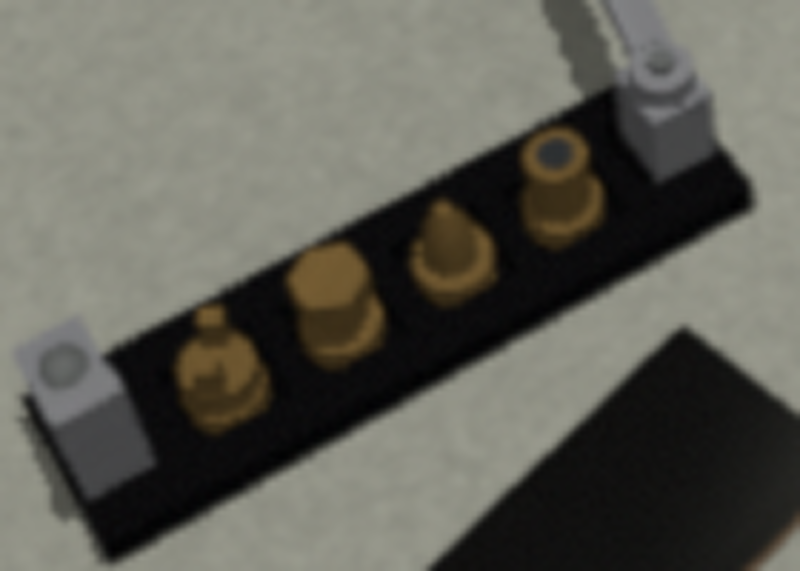

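The crops settle it: the nozzle is the conical part, second from the hinge (pocket y=+20), at about (271,134) in crop A. The others are the adapter (hollow), the plug (hex) and the air cap (horns). Next I'll compute the poses.

```bash
cat >> h.py <<'E'
def fit(loc,W):
    loc=np.array(loc,float);W=np.array(W)[:,:2];a=loc-loc.mean(0);b=W-W.mean(0)
    th=np.arctan2((a[:,0]*b[:,1]-a[:,1]*b[:,0]).sum(),(a*b).sum());R=np.array([[np.cos(th),-np.sin(th)],[np.sin(th),np.cos(th)]])
    t=W.mean(0)-R@loc.mean(0);return th,t,R,np.abs(loc@R.T+t-W).max(1)
E
python3 - <<'E'
from h import *
cA=lambda u,v:(300+u/600*140,165+v/600*140)
cB=lambda u,v:(130+u/800*140,225+v/571*100)
# tray corners at z=14: loc (+x,+y)=(30,114)...
pts=[cA(88,90),cA(530,60),cA(542,175),cA(97,203)]
th,t,R,e=fit([(.03,.114),(.03,-.114),(-.03,-.114),(-.03,.114)],[ray('top0',p,.014) for p in pts]);print('tray top',th,t,e)
pts=[cB(110,562),cB(752,205),cB(720,145)]
for p,z in zip(pts,(.007,.014,.014)):print('sc',R.T@(ray('sc0',p,.014)[:2]-t))
print('nozzle tip top', R.T@(ray('top0',cA(277,138),.042)[:2]-t),'sc',R.T@(ray('sc0',cB(441,203),.042)[:2]-t))
print('hinge top',R.T@(ray('top0',cA(125,133),.056)[:2]-t),'sc',R.T@(ray('sc0',cB(662,62),.06)[:2]-t))
print('nozzle world',t+R@[0,.02])
k=ray('top0',cA(88,465),.088)[:2];print('knob',k,R.T@(k-t)); k2=ray('sc0',(211,165),.088)[:2];print('knob sc',k2,R.T@(k2-t))
h=t+R@[0,.1]; l=R.T@(ray('top0',cA(85,568),.056)[:2]-t)-[0,.1];print('bar tip',l,'q',np.arctan2(-l[0],-l[1]),np.hypot(*l))
W=[ray('top0',p,.02) for p in[(209,175),(259,177),(256,234),(206,232)]]
print('dish',fit([(.055,.065),(.055,-.065),(-.055,-.065),(-.055,.065)],W),fit([(.065,.055),(.065,-.055),(-.065,-.055),(-.065,.055)],W)); 
W=[ray('sc0',p,.02) for p in[(299,197),(344,173),(378,210),(334,236)]];print('dish sc',np.round(W,3))
for n,p,z in(('cup',(233,263),.035),('tin',(222,138),.055),('turq',(305,163),.02),('block',(361,146),.027)):print(n,ray('top0',p,z))
E
```

```text
tray top 0.047993617591931256 [ 0.63186043 -0.17043338] [0.00058853 0.00067666 0.0008094  0.00089754]
sc [ 0.04045793 -0.11153439]
sc [0.04048149 0.11112073]
sc [0.01511999 0.11485071]
nozzle tip top [-0.00552198  0.02370449] sc [0.00206337 0.02252993]
hinge top [6.65253144e-05 9.97329177e-02] sc [0.00569995 0.10131819]
nozzle world [ 0.63090093 -0.15045641]
knob [ 0.46885596 -0.04717475] [-0.15690342  0.13093687]
knob sc [ 0.46769934 -0.05457166] [-0.15841358  0.12360397]
bar tip [-0.20694384  0.03423159] q 1.7347268251850783 0.20975593696495107
dish (np.float64(-0.053728327112832874), array([0.61781318, 0.13965466]), array([[ 0.99855698,  0.05370248],
       [-0.05370248,  0.99855698]]), array([0.00905186, 0.00866623, 0.00999913, 0.0096135 ])) (np.float64(-0.05305657658504311), array([0.61781318, 0.13965466]), array([[ 0.99859283,  0.05303169],
       [-0.05303169,  0.99859283]]), array([0.00142516, 0.00203817, 0.00145102, 0.00161653]))
dish sc [[0.577 0.081 0.02 ]
 [0.57  0.198 0.02 ]
 [0.686 0.197 0.02 ]
 [0.693 0.086 0.02 ]]
cup [0.48980742 0.13548787 0.035     ]
tin [0.75836139 0.15674916 0.055     ]
turq [ 0.7072541  -0.02221443  0.02      ]
block [ 0.74111728 -0.14592418  0.027     ]
```

Call:
apply_moves:
  motion: "-3 -3 0 0 5;-6 -6 0 1 5;-64.8 -61.5 3 14.2 5;-64.8 -61.5 3 14.2 5;-64.8 -61.5 3 14.2 5;-64.8 -61.5 3 14.2 5;-64.8 -61.5 3 14.2 5;-64.8 -61.5 3 14.2 5;-64.8 -61.5 3 14.2 5;-64.8 -61.5 3 14.2 5;-64.8 -61.5 3 14.2 5;-64.8 -61.5 3 14.2 5;-64.8 -61.5 3 14.2 5;-64.8 -61.5 3 14.2 5;-64.8 -61.5 3 14.2 5;-64.8 -61.5 3 14.2 5;-64.8 -61.5 3 14.2 5;-64.8 -61.5 3 14.2 5;-64.8 -61.5 3 14.2 5;-64.8 -61.5 3 14.2 5"
  squeeze: 30

```text
time_s: 1.77
eef_pos: [0.6015, -0.0982, 0.2029]
tcp_rot: [[-0.046, 0.999, -0.001], [0.999, 0.046, 0.0], [0.001, -0.001, -1.0]]
force: [1.4, 1.1, -0.6]
grip_width: 0.586
grasp_force: 0.0
```

Call:
apply_moves:
  motion: "0 0 0 0 5;0 0 0 0 5;0 0 0 0 5"

```text
time_s: 2.02
eef_pos: [0.6006, -0.0963, 0.2028]
tcp_rot: [[-0.046, 0.999, -0.002], [0.999, 0.046, 0.001], [0.001, -0.001, -1.0]]
force: [0.1, 0.1, -0.4]
grip_width: 0.584
grasp_force: 0.0
```

```bash
python3 - <<'E'
from h import *
o=bot.get_obs();p=np.array(o['eef_pos']);R=np.array(o['tcp_rot']);print(p,(R.T@([.6309,-.1505,.2]-p)*100).round(2))
E
```

```text
[ 0.60056445 -0.09626553  0.2028257 ] [-5.56  2.78  0.27]
```

Call:
apply_moves:
  motion: "-2.8 1.4 2 0 5;-5.6 2.8 5 0 5;-5.6 2.8 5 0 5;-5.6 2.8 5 0 5;-5.6 2.8 5 0 5"

```text
time_s: 2.43
eef_pos: [0.6316, -0.149, 0.1536]
tcp_rot: [[-0.048, 0.999, -0.0], [0.999, 0.048, 0.002], [0.002, -0.0, -1.0]]
force: [-0.3, -0.7, -0.7]
grip_width: 0.584
grasp_force: 0.0
```

```bash
python3 - <<'E'
from h import *
o=bot.get_obs();print(o['eef_pos'])
im=snap('wrist','w1');print(proj('w1',[[.6309,-.1505,.042],[.6309,-.1505,.03],list(o['eef_pos'])]))
E
```

```text
[ 0.63158037 -0.14896995  0.15358208]
[[281.79846439 206.28065664]
 [281.79951512 202.25050128]
 [283.30201793 268.68738458]]
```

View pics/w1.png

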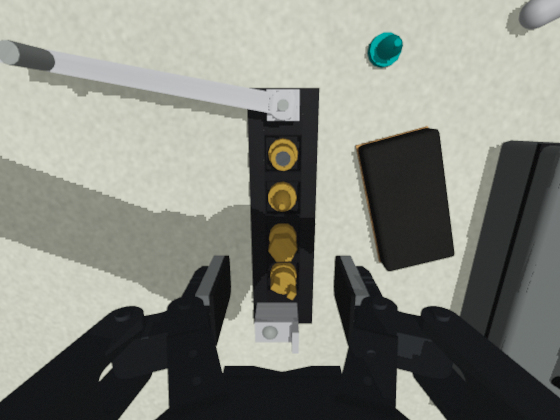

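The wrist view shows the nozzle tip at (282,207), against a prediction of (282,206), so the pose is confirmed. I'm descending to grasp.

Call:
apply_moves:
  motion: "-0.1 -0.1 3.5 0 5;-0.1 -0.1 7 0 5;-0.1 -0.1 10 0 5;-0.1 -0.1 12 0 4;-0.1 -0.1 13 0 4;-0.1 -0.1 13.6 0 4;-0.1 -0.1 13.6 0 4;-0.1 -0.1 13.6 0 0.5;-0.1 -0.1 13.6 0 0.5;-0.1 -0.1 13.6 0 0.5;-0.1 -0.1 13.6 0 0.5;-0.1 -0.1 13.6 0 0.5;-0.1 -0.1 13.6 0 0.5;-0.1 -0.1 13.6 0 0.5;-0.1 -0.1 13.6 0 0.5"
  squeeze: 30

```text
time_s: 3.73
eef_pos: [0.6321, -0.1526, 0.0196]
tcp_rot: [[-0.046, 0.999, 0.003], [0.999, 0.046, 0.0], [0.0, 0.003, -1.0]]
force: [-0.2, 0.7, 6.6]
grip_width: 0.161
grasp_force: 29.5
```

Call:
apply_moves:
  motion: "0 0 -0.3 0 0.5;0 0 -0.6 0 0.5;0 0 -0.6 0 0.5;0 0 -0.6 0 0.5"

```text
time_s: 4.07
eef_pos: [0.6306, -0.1525, 0.0237]
tcp_rot: [[-0.046, 0.999, 0.0], [0.999, 0.046, 0.0], [-0.0, 0.0, -1.0]]
force: [-0.5, -0.7, -0.4]
grip_width: 0.168
grasp_force: 29.3
```

```bash
python3 - <<'E'
from h import *
o=bot.get_obs();print(o['eef_pos'],o['force'],o['torque'])
im=snap('wrist','w2');s=snap('scene','s2')
a=cv2.resize(im[180:420,160:400],(400,400));b=cv2.resize(s[225:325,140:240],(400,400),interpolation=cv2.INTER_CUBIC);cv2.imwrite('pics/c2.png',np.hstack([a,b]))
E
```

```text
[ 0.63063289 -0.15245577  0.02366509] [-0.51370753 -0.67862016 -0.37191782] [-0.02978282  0.02396164  0.01686842]
```

View pics/c2.png

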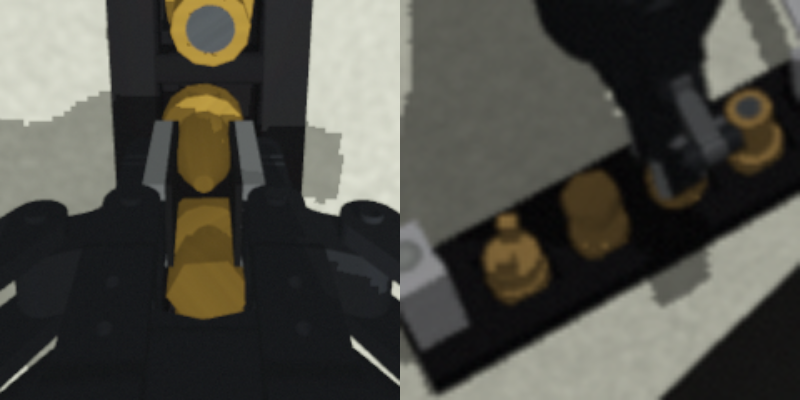

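The nozzle sits between the pads with its neighbours clear, in line at (205,150) in the crop. I'm lifting.

Call:
apply_moves:
  motion: "0 0 -1 0 0.5;0 0 -2.5 0 0.5;0 0 -5 0 0.5;0 0 -8 0 0.5;0 0 -11 0 0.5;0 0 -12.5 0 0.5;0 0 -12.5 0 0.5;0 0 -12.5 0 0.5"

```text
time_s: 4.83
eef_pos: [0.6312, -0.1528, 0.1505]
tcp_rot: [[-0.046, 0.999, 0.003], [0.999, 0.046, -0.0], [-0.0, 0.003, -1.0]]
force: [-1.0, 0.1, -2.1]
grip_width: 0.168
grasp_force: 29.7
```

```bash
python3 - <<'E'
from h import *
o=bot.get_obs();p=np.array(o['eef_pos']);R=np.array(o['tcp_rot']);print(p,(R.T@([.618,.1397,.13]-p)*100).round(2))
im=snap('wrist','w3');s=snap('scene','s3');print(proj('s3',[p]))
u,v=proj('s3',[p])[0].astype(int)
a=cv2.resize(im[180:420,160:400],(400,400));b=cv2.resize(s[v-50:v+50,u-50:u+50],(400,400),interpolation=cv2.INTER_CUBIC);cv2.imwrite('pics/c3.png',np.hstack([a,b]))
E
```

```text
[ 0.63122779 -0.15276861  0.15051707] [2.928e+01 1.000e-02 2.050e+00]
[[196.01164137 224.05808985]]
```

View pics/c3.png

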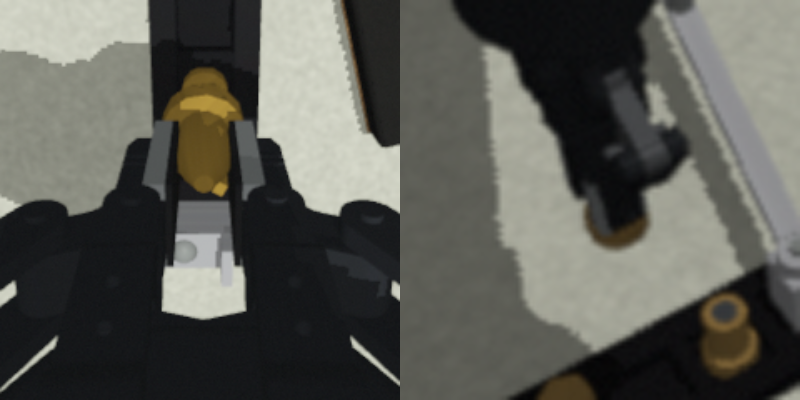

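Call:
apply_moves:
  motion: "1.5 0 0 0 0.5;4 0 0 0 0.5;7 0 0 0 0.5;10 0 0 0 0.5;13 0 0 0 0.5;16 0 0 0 0.5;19 0 0 0 0.5;22 0 1 0 0.5;25 0 3 0 0.5;27.5 0 5 0 0.5;29 0 7 0 0.5;29.3 0 8 0 0.5;29.3 0 9 0 0.5;29.3 0 10 0 0.5;29.3 0 10 0 0.5;29.3 0 10 0 0.5;29.3 0 10 0 0.5"

```text
time_s: 6.35
eef_pos: [0.6182, 0.1386, 0.0495]
tcp_rot: [[-0.043, 0.999, 0.002], [0.999, 0.043, -0.0], [-0.0, 0.002, -1.0]]
force: [-0.1, 0.4, -0.4]
grip_width: 0.169
grasp_force: 29.7
```

```bash
python3 - <<'E'
from h import *
o=bot.get_obs();p=np.array(o['eef_pos']);R=np.array(o['tcp_rot']);print(p,o['force'],(R.T@([.618,.1397,.03]-p)*100).round(2))
E
```

```text
[0.61817978 0.1385591  0.04950614] [-0.1474916   0.37968942 -0.3745519 ] [ 0.12 -0.02  1.95]
```

Call:
apply_moves:
  motion: "0.1 0 1 0 0.5;0.1 0 1.8 0 0.5;0.1 0 2.4 0 0.5;0.1 0 2.7 0 0.5;0.1 0 2.8 0 0.5;0.1 0 2.8 0 0.5;0.1 0 2.8 0 0.5;0.1 0 2.8 0 0.5"

```text
time_s: 7.02
eef_pos: [0.6175, 0.1413, 0.0209]
tcp_rot: [[-0.046, 0.999, 0.001], [0.999, 0.046, 0.0], [0.0, 0.001, -1.0]]
force: [0.4, -0.1, -0.4]
grip_width: 0.165
grasp_force: 29.7
```

Call:
apply_moves:
  motion: "0 0 0.05 0 0.5;0 0 0.1 0 0.5;0 0 0.1 0 0.5;0 0 0.1 0 0.5"

```text
time_s: 7.35
eef_pos: [0.6172, 0.1413, 0.0196]
tcp_rot: [[-0.046, 0.999, 0.0], [0.999, 0.046, 0.0], [0.0, 0.0, -1.0]]
force: [-0.4, -0.4, -0.8]
grip_width: 0.168
grasp_force: 29.7
```

Call:
apply_moves:
  motion: "0 0 0.05 0 0.5;0 0 0.1 0 0.5;0 0 0.1 0 0.5;0 0 0.1 0 0.5"

```text
time_s: 7.68
eef_pos: [0.6172, 0.1414, 0.0186]
tcp_rot: [[-0.046, 0.999, 0.0], [0.999, 0.046, 0.0], [0.0, 0.0, -1.0]]
force: [0.1, 0.3, 0.9]
grip_width: 0.168
grasp_force: 29.8
```

Call:
apply_moves:
  motion: "0 0 0.06 0 0.5;0 0 0.06 0 0.5;0 0 0.06 0 0.5;0 0 0.06 0 0.5"

```text
time_s: 8.02
eef_pos: [0.6173, 0.1414, 0.0186]
tcp_rot: [[-0.046, 0.999, 0.0], [0.999, 0.046, 0.001], [0.001, 0.0, -1.0]]
force: [-2.0, 0.4, 6.3]
grip_width: 0.164
grasp_force: 30.2
```

Contact: 6 N and no further descent. I'll relax slightly, open, look, then retreat.

Call:
apply_moves:
  motion: "0 0 -0.04 0 0.5;0 0 -0.04 0 0.5;0 0 -0.04 0 1.6;0 0 -0.04 0 2;0 0 -0.04 0 2.5;0 0 -0.04 0 3;0 0 -0.04 0 4;0 0 -0.04 0 4.5;0 0 -0.04 0 4.5;0 0 -0.04 0 4.5;0 0 -1 0 4.5;0 0 -3 0 4.5;0 0 -6 0 4.5;0 0 -9 0 4.5;0 0 -12 0 4.5;0 0 -12 0 4.5;0 0 -12 0 4.5;0 0 -12 0 4.5"

```text
time_s: 9.52
eef_pos: [0.6167, 0.1414, 0.138]
tcp_rot: [[-0.046, 0.999, -0.0], [0.999, 0.046, 0.0], [0.0, -0.0, -1.0]]
force: [-0.3, -0.5, 0.2]
grip_width: 0.528
grasp_force: 0.0
```

```bash
python3 - <<'E'
from h import *
o=bot.get_obs();p=np.array(o['eef_pos']);R=np.array(o['tcp_rot']);print(p)
im=snap('wrist','w4');s=snap('scene','s4')
a=cv2.resize(im,(400,300));b=cv2.resize(s[130:280,260:460],(400,300),interpolation=cv2.INTER_CUBIC);cv2.imwrite('pics/c4.png',np.hstack([a,b]))
print(proj('w4',[[.6173,.1414,.041]]))
# refine knob from w1: 
th=.048;t=np.array([.63186,-.17043]);Rt=np.array([[np.cos(th),-np.sin(th)],[np.sin(th),np.cos(th)]])
for n,uv,z in(('w1',(12,52),.088),('w1',(284,104),.056)):
    W=ray(n,uv,z)[:2];print(W,Rt.T@(W-t))
E
```

```text
[0.61673703 0.14136748 0.13798515]
[[283.5023416  209.70609054]]
[ 0.46650677 -0.04908739] [-0.15934057  0.12913675]
[ 0.62863948 -0.07021073] [0.00159187 0.10025837]
```

View pics/c4.png

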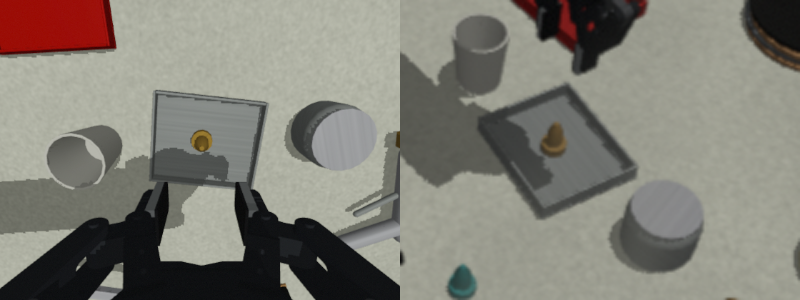

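The nozzle stands upright in the steel dish at about (201,141) in the wrist crop, point up. Next I'll move over the knob, which is near (0.466,-0.049).

Call:
apply_moves:
  motion: "-1 -1 0 1 4;-2 -2 0 2 3;-4 -3.5 0 3.4 3;-6 -5 0 4.8 3;-8 -7 0 6.2 3;-10 -9 0 7.6 3;-12 -10.5 0 9 3;-14 -12 0 10.4 3;-16 -14 0 11.8 3;-17.5 -15.5 0 13.2 3;-18.3 -16 0 14.6 3;-18.3 -16 0 16 3;-18.3 -16 0 17.4 3;-18.3 -16 0 18.8 3;-18.3 -16 0 20 3;-18.3 -16 0 20 3;-18.3 -16 0 20 3;-18.3 -16 0 20 3"

```text
time_s: 11.12
eef_pos: [0.4653, -0.0488, 0.1375]
tcp_rot: [[0.992, -0.126, -0.001], [-0.126, -0.992, -0.0], [-0.001, 0.0, -1.0]]
force: [0.3, -0.6, -0.1]
grip_width: 0.35
grasp_force: 0.0
```

```bash
python3 - <<'E'
from h import *
o=bot.get_obs();p=np.array(o['eef_pos']);R=np.array(o['tcp_rot']);print(p,o['joint_pos'],(R.T@([.466,-.0495,.062]-p)*100).round(2))
im=snap('wrist','w5');print(proj('w5',[[.466,-.0495,.088],[.62706,-.07053,.056]]))
E
```

```text
[ 0.46530343 -0.048805    0.13748752] [-0.94029675  0.37100595  1.1551156   2.08234192 -0.42001383  0.94812592
 -1.25386575] [0.09 0.06 7.55]
[[282.95731403 229.39407106]
 [283.86009261 -50.08167394]]
```

View pics/w5.png

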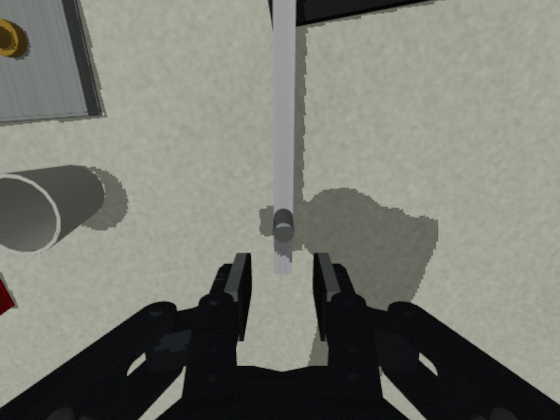

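The knob top is at (283,231), predicted (283,229), centred between the pads. I'm lowering and narrowing the fingers, and computing the arc.

Call:
apply_moves:
  motion: "0 0 2 0 3;0 0 4 0 3;0 0 6 0 3;0 0 7 0 3;0 0 7.4 0 3;0 0 7.4 0 2.4;0 0 7.4 0 2;0 0 7.4 0 2;0 0 7.4 0 2"

```text
time_s: 11.92
eef_pos: [0.4665, -0.0488, 0.0648]
tcp_rot: [[0.992, -0.128, 0.002], [-0.128, -0.992, 0.0], [0.002, -0.001, -1.0]]
force: [-0.1, -0.5, -0.3]
grip_width: 0.232
grasp_force: 0.0
```

```bash
cat > arc.py <<'E'
from h import *
import sys
q0,q1,n,r0,r1,ov=map(float,sys.argv[1:])
o=bot.get_obs();p=np.array(o['eef_pos']);R=np.array(o['tcp_rot']);print(p,o['grip_width'])
H=np.array([.62706,-.07053]);c,s=np.cos(.048),np.sin(.048);T=np.array([[c,-s],[s,c]])
yaw=np.arctan2(R[1,1],R[0,1])
for k in range(1,int(n)+1):
    f=k/n;q=q0+(q1-q0)*f;r=r0+(r1-r0)*f
    tan=np.array([np.cos(q),-np.sin(q)])
    W=H+T@(r*np.array([-np.sin(q),-np.cos(q)])+ov*f*tan)
    d=R.T@np.r_[W-p[:2],0]*100; t=T@tan; dy=np.arctan2(t[1],t[0])-yaw; dy=(dy+np.pi)%(2*np.pi)-np.pi
    print(f'{d[0]:.1f} {d[1]:.1f} 0 {-np.degrees(dy)/5:.1f} 2',end=';')
E
python3 arc.py 1.75 0.15 20 .163 .165 .003
```

```text
[ 0.46653364 -0.04884958  0.06477579] 0.2316524237873084
-0.1 1.4 0 -0.9 2;0.1 2.7 0 -1.8 2;0.3 4.0 0 -2.7 2;0.7 5.2 0 -3.6 2;1.1 6.5 0 -4.6 2;1.7 7.7 0 -5.5 2;2.4 8.8 0 -6.4 2;3.1 9.9 0 -7.3 2;3.9 11.0 0 -8.2 2;4.8 11.9 0 -9.1 2;5.8 12.8 0 -10.1 2;6.9 13.6 0 -11.0 2;8.0 14.3 0 -11.9 2;9.2 15.0 0 -12.8 2;10.4 15.5 0 -13.7 2;11.7 15.9 0 -14.6 2;13.0 16.2 0 -15.6 2;14.3 16.5 0 -16.5 2;15.6 16.6 0 -17.4 2;16.9 16.6 0 -18.3 2;
```

Call:
apply_moves:
  motion: "0 0.7 0 -0.4 2;-0.1 1.4 0 -0.9 2;0.1 2.7 0 -1.8 2;0.3 4 0 -2.7 2;0.7 5.2 0 -3.6 2;1.1 6.5 0 -4.6 2;1.7 7.7 0 -5.5 2;2.4 8.8 0 -6.4 2;3.1 9.9 0 -7.3 2;3.9 11 0 -8.2 2;3.9 11 0 -8.2 2;3.9 11 0 -8.2 2"

```text
time_s: 12.92
eef_pos: [0.4906, -0.1634, 0.0645]
tcp_rot: [[0.834, 0.551, 0.001], [0.551, -0.834, 0.0], [0.001, 0.001, -1.0]]
force: [0.5, 1.5, 0.1]
grip_width: 0.232
grasp_force: 0.0
```

```bash
python3 - <<'E'
from h import *
print(bot.get_obs()['joint_pos'])
E
python3 arc.py 1.03 0.15 12 .165 .165 .003
```

```text
[-0.37139188  0.4741108   0.76503144  2.03018942 -0.45275078  0.80895954
 -0.32776591]
[ 0.49058352 -0.16341866  0.06445028] 0.23195027954342592
0.1 1.1 0 -0.9 2;0.2 2.3 0 -1.7 2;0.4 3.5 0 -2.6 2;0.8 4.7 0 -3.4 2;1.2 5.9 0 -4.3 2;1.7 7.0 0 -5.1 2;2.3 8.1 0 -5.9 2;2.9 9.1 0 -6.8 2;3.7 10.1 0 -7.6 2;4.5 11.1 0 -8.5 2;5.3 11.9 0 -9.3 2;6.3 12.7 0 -10.1 2;
```

Call:
apply_moves:
  motion: "0.1 0.6 0 -0.4 2;0.1 1.1 0 -0.9 2;0.2 2.3 0 -1.7 2;0.4 3.5 0 -2.6 2;0.8 4.7 0 -3.4 2;1.2 5.9 0 -4.3 2;1.7 7 0 -5.1 2;2.3 8.1 0 -5.9 2;2.9 9.1 0 -6.8 2;3.7 10.1 0 -7.6 2;4.5 11.1 0 -8.5 2;5.3 11.9 0 -9.3 2;6.3 12.7 0 -10.1 2;6.3 12.7 0 -10.1 2;6.3 12.7 0 -10.1 2"

```text
time_s: 14.17
eef_pos: [0.613, -0.2324, 0.0637]
tcp_rot: [[0.104, 0.995, -0.001], [0.995, -0.104, 0.001], [0.001, -0.001, -1.0]]
force: [-1.3, -0.1, -0.1]
grip_width: 0.233
grasp_force: 0.0
```

```bash
python3 arc.py 0.15 0 6 .165 .165 .007; python3 - <<'E'
from h import *
im=snap('wrist','w6');s=snap('scene','s6')
a=cv2.resize(im,(400,300));b=cv2.resize(s[200:320,110:270],(400,300),interpolation=cv2.INTER_CUBIC);cv2.imwrite('pics/c6.png',np.hstack([a,b]))
E
```

```text
[ 0.6129526  -0.23244229  0.06371203] 0.23336494975319078
-0.2 0.3 0 -0.3 2;-0.2 0.8 0 -0.6 2;-0.2 1.3 0 -0.9 2;-0.1 1.9 0 -1.2 2;-0.0 2.4 0 -1.5 2;0.0 2.9 0 -1.7 2;
```

Call:
apply_moves:
  motion: "-0.2 0.3 0 -0.3 2;-0.2 0.6 0 -0.5 2;-0.2 0.9 0 -0.7 2;-0.2 1.2 0 -0.9 2;-0.1 1.5 0 -1 2;-0.1 1.8 0 -1.2 2;-0.1 2.1 0 -1.4 2;0 2.4 0 -1.5 2;0 2.6 0 -1.7 2;0 2.6 0 -1.7 2;0 2.6 0 -1.7 2"

```text
time_s: 15.18
eef_pos: [0.6396, -0.2361, 0.0639]
tcp_rot: [[-0.046, 0.999, 0.001], [0.999, 0.046, 0.0], [0.0, 0.001, -1.0]]
force: [-1.4, 0.7, 0.2]
grip_width: 0.234
grasp_force: 0.6
```

Call:
apply_moves:
  motion: "0 0.1 0 0 2;0 0.2 0 0 2;0 0.3 0 0 2;0 0.3 0 0 2;0 0.3 0 0 2"

```text
time_s: 15.6
eef_pos: [0.6398, -0.2361, 0.0637]
tcp_rot: [[-0.045, 0.999, -0.004], [0.999, 0.045, 0.002], [0.002, -0.004, -1.0]]
force: [-6.7, 2.1, 4.9]
grip_width: 0.236
grasp_force: 3.3
```

Call:
apply_moves:
  motion: "0 0.2 0 0 2;0 0.3 0 0 2;0 0.3 0 0 2;0 0.3 0 0 2"

```text
time_s: 15.93
eef_pos: [0.6399, -0.2361, 0.0635]
tcp_rot: [[-0.045, 0.999, -0.01], [0.999, 0.045, 0.003], [0.003, -0.01, -1.0]]
force: [-11.4, 2.1, 7.5]
grip_width: 0.234
grasp_force: 6.0
```

Call:
apply_moves:
  motion: "0 -0.3 0 0 2;0 -0.5 0 0 2.4;0 -0.5 0 0 3;0 -0.5 0 0 3;0 -0.5 0 0 3;0 -0.5 -2 0 3;0 -0.5 -5 0 3;0 -0.5 -8 0 3;0 -0.5 -10 0 3;0 -0.5 -10 0 3;0 -0.5 -10 0 3"

```text
time_s: 16.85
eef_pos: [0.6413, -0.2368, 0.1655]
tcp_rot: [[-0.046, 0.999, 0.004], [0.999, 0.046, -0.001], [-0.001, 0.004, -1.0]]
force: [0.9, -0.4, -0.3]
grip_width: 0.35
grasp_force: 0.0
```

```bash
python3 - <<'E'
from h import *
im=snap('wrist','w7');s=snap('scene','s7')
c,s_=np.cos(.048),np.sin(.048);T=np.array([[c,-s_],[s_,c]]);H=np.array([.62706,-.07053])
for q in(0,.02,.13): print(q,proj('w7',[np.r_[H+T@(.165*np.array([-np.sin(q),-np.cos(q)])),.088]]),proj('w7',[np.r_[H,.056]]))
a=cv2.resize(im[120:420,100:500],(400,300));b=cv2.resize(s[200:320,110:270],(400,300),interpolation=cv2.INTER_CUBIC);cv2.imwrite('pics/c7.png',np.vstack([np.hstack([a,b]),cv2.resize(s[120:270,240:440],(400,300)).repeat(1,0) if 0 else np.hstack([cv2.resize(s[120:270,240:440],(400,300)),cv2.resize(im,(400,300))])]))
E
```

```text
0 [[273.75960658 215.4087041 ]] [[272.30194138 -35.13182811]]
0.02 [[269.19234669 215.3811148 ]] [[272.30194138 -35.13182811]]
0.13 [[244.07948905 213.68068534]] [[272.30194138 -35.13182811]]
```

View pics/c7.png

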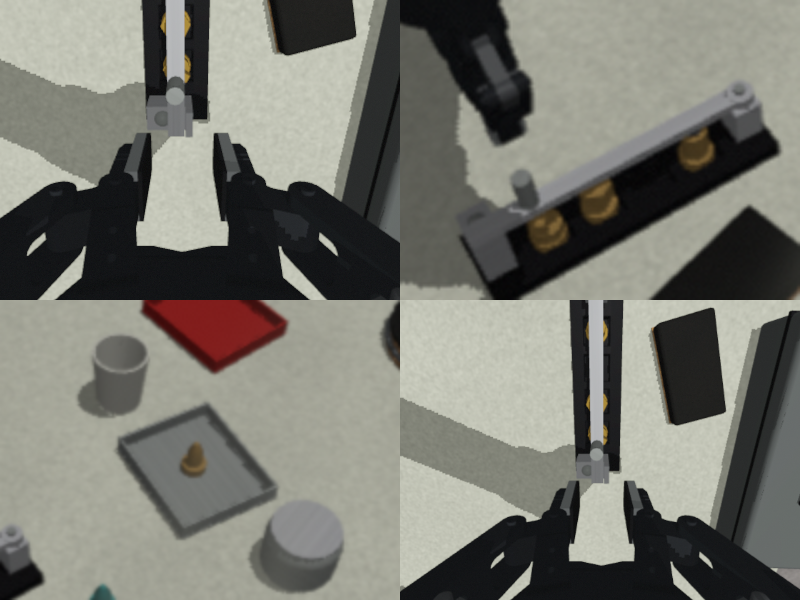

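The knob is at (275,217) in the full wrist frame, against (274,215) predicted for q=0. The bar lies against the lip with the detent ball showing behind it, and the nozzle stands in the dish. I'm handing in.

```bash
python3 -c "
from rig import bot
print(bot.finish_job())"
```

```text
the job is handed in; nothing more can be done
None
```

The nozzle stands point up in the steel wash dish and the keeper bar is shut and home in its latch. The other three parts are still in their pockets, and the job was handed in at about 17 s, though no verdict came back.

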